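Index the sample carousel to the tall vial

TASK

Index the sample carousel by one station so that the tall vial comes under the read head: with a fingertip press the dished index plunger down to free the carousel, turn the carousel, and let the plunger spring fully back up in the next notch so that the carousel is locked there. Lift, tip or take out none of the vials, and leave the other things on the bench where they stand.

Things in the scene. Friction and masses are not known exactly. Their poses are not given: they have to be found in the camera images.
- changer: hand-indexed sample changer, fixed to the bench: round pedestal with a fixed steel index flange 236 mm across, 34 to 42 mm above the bench, with eight 11.5 mm notches in its rim, 45 deg apart. Origin: on the carousel's axis at bench height, z up; +x points to the read head's column (22 mm rod, 178 mm from the axis, 232 mm tall), on the side away from the robot, turned by at most 23 deg
- carousel_axis (a point): point on the carousel's vertical turning axis at the top face of the dark grey turntable (192 mm across, top 54 mm above the bench). A hub 60 mm across stands 14 mm above it. Eight white open sleeves, 35 mm outside, 30 mm inside, 22 mm tall, stand 45 deg apart on a circle of 70 mm radius; some hold vials
- carousel (a joint): angle of the turntable, rad: 0 at the start, grows anticlockwise seen from above; locked (within about 0.015) at multiples of 0.785 while the plunger is up in a notch. Unlocked it turns either way without stops and stays where it is left (friction 0.08 N m, about 0.6 N at the plunger, and some drag)
- plunger (a joint): how far the index plunger is pressed down, m: 0 up, 0.012 fully down; spring 3.5 N at the top, 8.5 N at the bottom. It frees the carousel once pressed more than 0.009. Let go between notches it rises only to about 0.0085, slides along below the flange, and springs up by itself (centring over the last 3 mm or so) where its cross pin meets the next notch
- plunger_dish (a point): centre of the floor of the grey round finger dish on the plunger: 45 mm outside, 39 mm inside, floor 80 mm above the bench when up, rim 4 mm higher, dish 10 mm thick. Its 12 mm upright stem passes through the end boss (28 mm across, top 60 mm above the bench) of the turntable's arm, 134 mm from the axis, and goes round with the turntable. Starts on the robot's side, opposite the head
- read_point (a point): centre of the read head's lens, 170 mm above the bench, looking straight down at the sleeve at the reading station, 70 mm from the carousel's axis. The head is a black cylinder 34 mm across on a boom from the column, its upper end 224 mm above the bench
- tall_vial: the tall glass vial with white screw cap, 27 mm across and 92 mm tall (all the other vials are 61 mm tall), loose in a sleeve. It starts in one of the two sleeves next to the one under the read head, on the left or on the right. Origin: centre of its underside, 56 mm above the bench
- vial_head: 61 mm tall, 27 mm wide glass vial in the sleeve that is under the read head at the start. Origin: centre of its underside
- vial_beside: 61 mm vial in the sleeve on the other side of the read head from the tall one. Origin: centre of its underside
- vial_c: another 61 mm vial in a sleeve of the carousel. Origin: centre of its underside
- vial_d: another 61 mm vial in a sleeve of the carousel. Origin: centre of its underside
- stray_vial: a 61 mm vial standing on the bench left of the changer, about 220 mm from its axis. Origin: centre of its underside
- beaker: glass beaker, 68 mm across and 90 mm tall, on the bench right of the changer, about 245 mm from its axis. Origin: centre of its underside
- reagent: amber bottle, 68 mm across, 150 mm tall, on the left of the bench. Origin: centre of its underside
- jar: white jar, 64 mm across, 75 mm tall, on the right of the bench. Origin: centre of its underside
- mouse: black computer mouse, about 102 by 60 by 34 mm, on the bench at the right front. Origin: under its middle
- spatula: steel double-ended spatula, 185 mm long and 4 mm thick, lying flat on the bench at the left front. Origin: under its middle
There are look-alikes about, which are no part of the job. What is shaped like the vial_head but yellow is not meant. What is shaped like the vial_beside but red is not meant.

How it is judged:
On the way, in this order (a step that is already met when the one before it is completed fails the run):
1. the plunger is pressed down far enough to free the carousel (value of joint plunger above 0.009 m), for 0.05 s.
2. the tall vial has come round under the read head and the plunger has sprung up in the notch (horizontal distance between tall_vial and read_point below 0.007 m and value of joint plunger below 0.002 m), for 0.1 s.
At the end, for the whole second after the job is handed in: the tall vial stands within 7 mm of straight under the read head's lens, the plunger is up to within 2 mm (so the carousel is locked), the carousel is at rest one station from its start (not the long way round), and all five vials stand upright (within 0.2 rad) on the floors of their sleeves (all of step 2 and velocity of joint carousel between -0.05 and 0.05 rad/s and value of joint carousel between -0.9 and 0.9 rad and z of tall_vial in the frame of changer between 0.05 and 0.064 m and angle between each of tall_vial, vial_beside, vial_head, vial_c, vial_d's own z axis and vertical below 0.2 rad and z of vial_beside in the frame of changer between 0.05 and 0.064 m and z of vial_head in the frame of changer between 0.05 and 0.064 m and z of vial_c in the frame of changer between 0.05 and 0.064 m and z of vial_d in the frame of changer between 0.05 and 0.064 m); the robot touches nothing.
It fails at once if a vial of the carousel is lifted (by more than 12 mm) or tipped (by more than 0.35 rad) (z of any of tall_vial, vial_beside, vial_head, vial_c, vial_d in the frame of changer above 0.068 m or angle between any of tall_vial, vial_beside, vial_head, vial_c, vial_d's own z axis and vertical above 0.35 rad).
It fails at once if one of the other things on the bench is moved by more than 25 mm or tipped (distance of any of stray_vial, beaker, reagent, jar, mouse, spatula from where it was at the start of the episode above 0.025 m or angle between any of stray_vial, beaker, reagent, jar, mouse, spatula's own z axis and vertical above 0.35 rad).
It also fails if it takes over 45 s, if anything falls off the work surface, if the arm or the gripper's body presses on something with over 40 N, if the wrist force passes 120 N, or if a joint passes its speed limit or range.

ROBOT

A 6-joint arm with a two-finger parallel gripper is mounted at the origin on the work surface. World frame = base frame: x ahead of the robot, y to its left, z up, the work surface at z = 0. Lengths are in m, angles in rad, forces in N, time in s.
With the tool pointing down it reaches from about 0.35 to 0.975 m from the base axis. Payload 4.9 kg.
Tool frame: the origin (TCP) lies at the very end of the fingers, on their centre line; the grasp point (between the pads) lies 19 mm behind it; z points along the fingers, x is the direction in which the jaws open and shut, and the axes are right-handed (so a half turn about z gives the same grasp; the last joint's range is limited). The gripper opens to 85 mm and grips with 20 to 120 N. Pads are 22 mm wide; open, the fingers measure 114 mm over their backs; the gripper's body (76 mm by 85 mm) begins 54 mm behind the grasp point. The pads swing forward as they close: fully open they stand 13 mm farther back than shut.
Start: joints at [-1.251, 0.053, 1.613, -0, 1.476, -0.119], TCP at [0.266, -0.566, 0.231] pointing down, gripper open.
Joint ranges: [-3.01, 3.01], [-1.01, 2.22], [0.06, 2.58], [-1.02, 4.17], [0.09, 2.62], [-3.14, 3.14]. Speed limits (rad/s): [2.57, 2.57, 3.14, 3.14, 3.14, 3.14].

INTERFACE

Orientations are given as a rotation vector (axis times angle).
In Python, from station import monitor, imaging, ticket gives the robot as it stands.
- The arm moves only by the tool step_arm, never from a script. Its argument "targets" is one flat list of numbers, 4 for each row, row after row: the shift along the tool's x, y, z in m, then the turn about the tool's z in rad. In form: [tx, ty, tz, roll, tx, ty, tz, roll, ...]. A call has 1 to 12 rows; each row is the pose to reach, as a shift and turn from the pose measured when the call began, along the tool's axes at that moment; what a row does not reach only later rows make up. A row lasts 1/12 s, in which the tool goes at most 41.7 mm and 7.16 degrees, less where a joint would pass 70% of its speed; a pose out of reach is approached as far as the arm can. A call with a gripper value outside its range is refused whole. "grip" is the finger opening in m, from 0 to 0.0854, set as the call begins (left out, the last holds). The fingers move at their own pace and stop on an object; "force" is the grip in N (left out, the last holds). Time passes only in rows, so rows that repeat a pose let the fingers close. It gives the time, the measured TCP pose, the force and the opening at its end, in the units of the state.
- monitor.get_obs(): the state, without advancing time (a new reading comes with each control period).
- imaging.get_image(name): name is "scene" or "top" or "wrist"; returns a dict with "color" (384x512x3 uint8, red, green, blue), "depth" (384x512 float32, m along the optical axis (not along the pixel's ray), 0 where there is no reading), "fov_y" (degrees; the focal length in pixels is half the picture's height over the tangent of half this angle, whatever the lens; pixels are square), "cx", "cy" (the principal point, pixels), "k1" (the pictures are not rectified: a ray, as slopes to the right and down, at radius r is drawn at 1 + k1 r^2 times it, then the intrinsics apply), "R" (3x3) and "t" (3): a world point X has camera coordinates R X + t. Camera axes: x right, y down, z forward; pixel columns grow to the right and rows downward; lengths in m; the calibration is good to about 2 mm. A picture is of the moment at which its call begins.
- ticket.finish_job(): hands the job in, once; it reports no verdict.
Trained networks look in a picture, given as the dict that the camera call returned (one of the last four; its "shot" number tells which), for a name from the list of things; names that differ only in an ending like _2 or _b are one class to them, and where a whole thing is asked for, a point or a joint stands for the part that bears it (a point fixed in the world has none). Each returns a list of dicts, best first, with "score" (0 to 1); they miss things now and then, are a little off and sometimes report something else, mostly with a low value. They report only what shows in the picture. A call takes as long as a camera call. They do not tell look-alikes from the thing itself.
- imaging.search_frame(name, picture): "uv" ([column, row] in pixels, amid what is visible of it).
- imaging.mark_of(name, picture): "uv" ([column, row] in pixels: a listed point, or the origin of a listed thing).
The state is a dict: "t": time; "q": joint angles; "dq": joint speeds; "effort": joint torques, N m; "tool_pos": TCP position; "tool_rot": TCP orientation; "contact_force": force on the tool from outside, world axes, zero at the start; "wrist_torque": the same for the moment, N m; "opening": finger opening in m.
Only numpy, scipy, OpenCV 4.12 (cv2) and the standard library are available. Lean on these libraries where they do the work, as an engineer would, in place of code of your own. Each camera call takes 0.05 s, during which the arm holds its last target.

## Working session

There is one attempt and no reset: what is moved stays moved. The work goes in short steps, Python scripts to look and compute and a tool call to move; the robot and the scene stay as the last step left them, time stands still between calls to the robot, and variables do not carry over. Pictures are saved under pics/ and viewed, and the job is handed in when it is done.

Besides the shell and the picture viewer there is one more tool, called after "Call:" as name(argument=value, ...), one argument or row to a line, values as JSON. step_arm: Moves the arm, as the interface text tells. Its arguments: {"type":"object","properties":{"targets":{"type":"array","items":{"type":"number"}},"grip":{"type":"number"},"force":{"type":"number"}},"required":["targets"]}

```bash
mkdir -p pics; cat > h.py <<'E'
import numpy as np, cv2
from station import monitor, imaging, ticket
def ray(p,uv):
    f=p["color"].shape[0]/2/np.tan(np.radians(p["fov_y"])/2)
    d=(np.array(uv,float)-[p["cx"],p["cy"]])/f
    r=np.linalg.norm(d); s=r
    for _ in range(30): s=r/(1+p["k1"]*s*s)
    d=d*(s/r if r>0 else 1)
    return np.r_[d,1]
def atdepth(p,uv,z): return np.array(p["R"]).T@(ray(p,uv)*z-np.array(p["t"]))
def atz(p,uv,z):
    R=np.array(p["R"]);c=-R.T@np.array(p["t"]);d=R.T@ray(p,uv)
    return c+d*(z-c[2])/d[2]
def px(p,uv):
    u,v=np.round(uv).astype(int); w=p["depth"][v-2:v+3,u-2:u+3]; w=w[w>0]
    return atdepth(p,uv,np.median(w)) if len(w) else None
def cloud(p):
    f=p["color"].shape[0]/2/np.tan(np.radians(p["fov_y"])/2)
    K=np.array([[f,0,p["cx"]],[0,f,p["cy"]],[0,0,1]])
    H,W=p["depth"].shape
    v,u=np.mgrid[:H,:W]
    d=np.stack([(u-p["cx"])/f,(v-p["cy"])/f],-1); r=np.linalg.norm(d,axis=-1); s=r.copy()
    for _ in range(30): s=r/(1+p["k1"]*s*s)
    d=d*(s/np.maximum(r,1e-9))[...,None]
    X=np.concatenate([d,np.ones((H,W,1))],-1)*p["depth"][...,None]
    return (X-np.array(p["t"]))@np.array(p["R"])
def save(p,n): cv2.imwrite(f"pics/{n}.png",cv2.cvtColor(p["color"],cv2.COLOR_RGB2BGR))
E
python3 - <<'E'
from h import *
o=monitor.get_obs();print({k:np.round(v,3) for k,v in o.items()})
for c in ["scene","top","wrist"]:
    p=imaging.get_image(c); save(p,c+"0"); np.savez(f"{c}0.npz",**{k:p[k] for k in p})
    if c!="wrist":
      for n in ["plunger_dish","carousel_axis","read_point","tall_vial","vial_head","stray_vial"]:
        try:
          for m in imaging.mark_of(n,p)[:3]: print(c,n,np.round(m["uv"],1),round(m["score"],2),px(p,m["uv"]))
        except Exception as e: print(n,e)
E
```

```text
{'t': np.float64(0.0), 'q': array([-1.251,  0.053,  1.614, -0.   ,  1.476, -0.119]), 'dq': array([-0.   , -0.002,  0.001,  0.   , -0.   ,  0.   ]), 'effort': array([ 1.0000e-03, -3.9368e+01, -3.7018e+01, -0.0000e+00,  7.0000e-03,
       -0.0000e+00]), 'tool_pos': array([ 0.265, -0.565,  0.23 ]), 'tool_rot': array([-2.651,  1.684,  0.003]), 'contact_force': array([-0.48 , -0.129, -1.062]), 'wrist_torque': array([ 0.058, -0.022, -0.056]), 'opening': np.float64(0.085)}
scene plunger_dish [245.3 194.7] 0.53 [ 0.53932175 -0.05371479  0.08080228]
scene carousel_axis [254.7 230.8] 0.69 [ 0.67661966 -0.01506412  0.06777736]
scene read_point [256.  219.4] 0.82 [ 0.76089653 -0.00520551  0.20665802]
scene tall_vial [276.  238.2] 0.73 [0.82735467 0.04702455 0.21516036]
scene tall_vial [243.  194.6] 0.47 [ 0.5389852  -0.0610089   0.08051067]
scene vial_head [260.  249.8] 0.62 [0.7498287  0.00456381 0.0724697 ]
scene vial_head [323.1 273. ] 0.61 [0.77014679 0.18451781 0.00733096]
scene vial_head [265.5 218.9] 0.32 [0.62564379 0.01406552 0.06597927]
scene stray_vial [313.5 215.9] 0.43 [0.56385051 0.16398073 0.02357314]
top carousel_axis [245.8 174.5] 0.92 [ 0.66723203 -0.0273951   0.06675898]
top carousel_axis [362.  200.6] 0.3 [ 0.5516303  -0.49499286  0.04979828]
top read_point [236.8 152.3] 0.96 [0.72310256 0.0032364  0.21785733]
top read_point [130.5 189.1] 0.22 [0.61640135 0.43476327 0.07957365]
top tall_vial [229.9 167.4] 0.42 [0.68969871 0.03475012 0.10692542]
top vial_head [194.9 161. ] 0.4 [7.43133475e-01 1.86930020e-01 2.13743446e-04]
top vial_head [242.1 159.3] 0.38 [ 0.72775992 -0.01391754  0.07882282]
top vial_head [255.6 158.3] 0.27 [ 0.73185097 -0.06869118  0.07324143]
top stray_vial [199.8 206.6] 0.4 [0.5447019  0.16379647 0.03345141]
```

View pics/scene0.png

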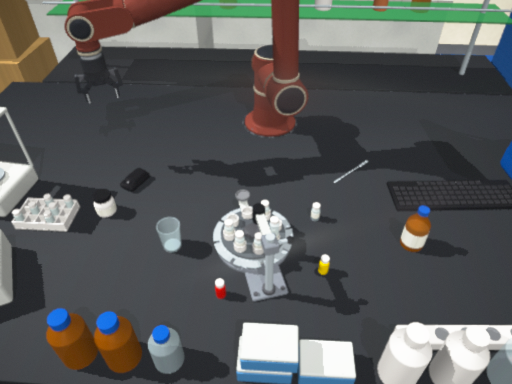

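View pics/top0.png

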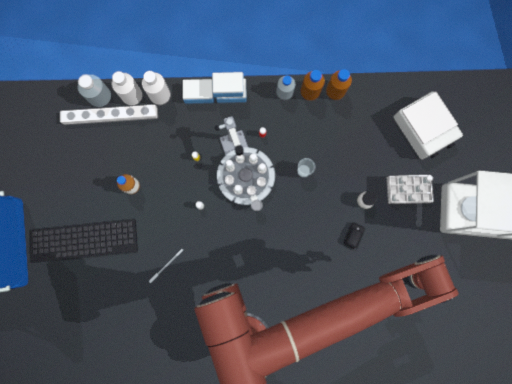

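```bash
python3 - <<'E'
from h import *
for c in ["scene","top"]:
    p=dict(np.load(c+"0.npz")); X=cloud(p).reshape(-1,3); X=X[p["depth"].ravel()>0]
    # hub at z 68 , dish z
    for nm,ctr,zr,r in [("hub",(.668,-.023),(.064,.072),.035),("dish",(.537,-.053),(.075,.09),.03),("head",(.735,.003),(.215,.235),.03)]:
        m=(np.hypot(X[:,0]-ctr[0],X[:,1]-ctr[1])<r)&(X[:,2]>zr[0])&(X[:,2]<zr[1])
        P=X[m]; 
        if len(P)<5: print(c,nm,len(P)); continue
        cc,rr=cv2.minEnclosingCircle(P[:,:2].astype(np.float32)); print(c,nm,len(P),np.round(P.mean(0),4),np.round(np.median(P[:,2]),4),np.round(cc,4),round(rr,4))
E
```

```text
scene hub 137 [ 0.6713 -0.0262  0.0671] 0.0669 [ 0.6728 -0.0266] 0.0268
scene dish 111 [ 0.541  -0.0619  0.0809] 0.0805 [ 0.5436 -0.065 ] 0.0239
scene head 130 [ 0.7406 -0.0014  0.2229] 0.2235 [0.7412 0.0009] 0.0227
top hub 75 [ 0.6709 -0.0247  0.0673] 0.0672 [ 0.6728 -0.0245] 0.0258
top dish 77 [ 0.5421 -0.063   0.081 ] 0.0811 [ 0.5432 -0.0646] 0.0222
top head 72 [ 0.7382 -0.0022  0.2219] 0.2214 [ 0.742 -0.002] 0.0218
```

```bash
python3 - <<'E'
from h import *
a=cv2.imread("pics/scene0.png")[165:305,190:350]; b=cv2.imread("pics/top0.png")[105:225,185:325]
cv2.imwrite("pics/crop0.png",np.hstack([cv2.resize(a,(400,350),interpolation=2),cv2.resize(b,(400,350),interpolation=2)]))
ax=np.array([.672,-.025]);yaw=np.radians(17.5)
for c in ["scene","top"]:
    p=dict(np.load(c+"0.npz")); X=cloud(p).reshape(-1,3); X=X[p["depth"].ravel()>0]
    for k in range(8):
        s=ax+.07*np.array([np.cos(yaw+k*np.pi/4),np.sin(yaw+k*np.pi/4)])
        P=X[np.hypot(*(X[:,:2]-s).T)<.017]; z=np.sort(P[:,2])
        print(c,k,np.round(s,3),len(P),np.round(z[-8:],3))
E
```

```text
scene 0 [ 0.739 -0.004] 343 [0.227 0.227 0.227 0.227 0.227 0.227 0.227 0.228]
scene 1 [0.704 0.037] 156 [0.149 0.149 0.149 0.149 0.149 0.15  0.15  0.151]
scene 2 [0.651 0.042] 9 [0.057 0.058 0.064 0.068 0.071 0.074 0.075 0.076]
scene 3 [0.61  0.007] 93 [0.117 0.118 0.118 0.119 0.119 0.119 0.12  0.121]
scene 4 [ 0.605 -0.046] 91 [0.075 0.075 0.075 0.075 0.076 0.076 0.076 0.077]
scene 5 [ 0.64  -0.087] 67 [0.076 0.076 0.076 0.077 0.077 0.078 0.078 0.078]
scene 6 [ 0.693 -0.092] 196 [0.118 0.118 0.118 0.118 0.118 0.119 0.119 0.119]
scene 7 [ 0.734 -0.057] 205 [0.118 0.118 0.118 0.119 0.119 0.119 0.12  0.12 ]
top 0 [ 0.739 -0.004] 104 [0.226 0.226 0.227 0.228 0.228 0.229 0.229 0.231]
top 1 [0.704 0.037] 66 [0.149 0.149 0.149 0.15  0.15  0.151 0.152 0.153]
top 2 [0.651 0.042] 53 [0.074 0.074 0.076 0.077 0.077 0.081 0.081 0.082]
top 3 [0.61  0.007] 52 [0.117 0.118 0.119 0.119 0.12  0.12  0.121 0.123]
top 4 [ 0.605 -0.046] 55 [0.075 0.076 0.077 0.077 0.077 0.078 0.079 0.082]
top 5 [ 0.64  -0.087] 53 [0.076 0.077 0.078 0.078 0.079 0.08  0.08  0.083]
top 6 [ 0.693 -0.092] 56 [0.119 0.119 0.119 0.12  0.121 0.121 0.123 0.132]
top 7 [ 0.734 -0.057] 57 [0.121 0.121 0.122 0.123 0.123 0.123 0.123 0.124]
```

View pics/crop0.png

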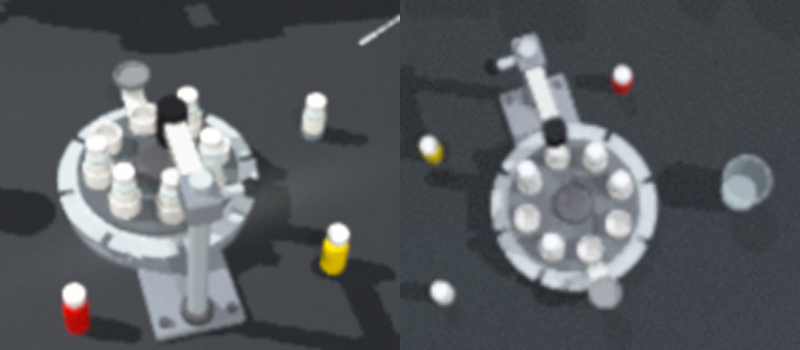

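```bash
cat >> h.py <<'E'
from scipy.spatial.transform import Rotation as Ro
def totool(P):
    o=monitor.get_obs(); return Ro.from_rotvec(o["tool_rot"]).as_matrix().T@(np.array(P)-o["tool_pos"])
E
python3 -c "
from h import *
print(totool([.543,-.0645,.15]), Ro.from_rotvec(monitor.get_obs()['tool_rot']).as_matrix().round(3))"
```

```text
[-0.33591872 -0.46416252  0.08129862] [[ 0.425 -0.905  0.   ]
 [-0.905 -0.425 -0.   ]
 [ 0.     0.    -1.   ]]
```

Call:
step_arm(
  targets=[-0.02, -0.028, 0, 0, -0.04, -0.056, 0, 0, -0.06, -0.084, 0, 0, -0.08, -0.112, 0, 0, -0.1, -0.14, 0, 0, -0.12, -0.168, 0, 0, -0.14, -0.196, 0, 0, -0.16, -0.224, 0, 0, -0.18, -0.252, 0, 0, -0.2, -0.28, 0, 0, -0.22, -0.308, 0, 0, -0.235, -0.325, 0, 0],
  grip=0,
)

```text
t: 1.75
tool_pos: [0.461, -0.2125, 0.2316]
tool_rot: [-2.652, 1.682, -0.001]
contact_force: [1.2, -0.3, 0.2]
opening: 0.0004
```

```bash
python3 -c "
from h import *
o=monitor.get_obs();print(o['t'],o['q'].round(3),o['opening'],totool([.543,-.0645,.15]), Ro.from_rotvec(o['tool_rot']).as_matrix().round(3))"
```

```text
1.75 [-5.790e-01 -2.340e-01  1.881e+00  1.000e-03  1.494e+00  5.510e-01] 0.00039611313272676113 [-0.09896662 -0.13717452  0.08174776] [[ 0.426 -0.905  0.001]
 [-0.905 -0.426  0.   ]
 [ 0.    -0.001 -1.   ]]
```

Call:
step_arm(
  targets=[-0.016, -0.023, 0.01, 0, -0.033, -0.046, 0.02, 0, -0.05, -0.069, 0.03, 0, -0.066, -0.091, 0.04, 0, -0.083, -0.115, 0.05, 0, -0.094, -0.13, 0.055, 0, -0.099, -0.137, 0.06, 0, -0.099, -0.137, 0.06, 0, -0.099, -0.137, 0.06, 0],
)

```text
t: 2.5
tool_pos: [0.5426, -0.0648, 0.1716]
tool_rot: [-2.654, 1.682, -0.001]
contact_force: [0.4, -0.2, -0.5]
opening: -0.0001
```

```bash
python3 - <<'E'
from h import *
o=monitor.get_obs();print(o['t'],o['q'].round(3),o['tool_pos'],o['contact_force'])
ims=[]
for c in ["wrist","scene","top"]:
    p=imaging.get_image(c); np.savez(f"{c}1.npz",**{k:p[k] for k in p})
    if c=="wrist":
        save(p,"wrist1")
        X=cloud(p).reshape(-1,3)
    else: X=cloud(p).reshape(-1,3)
    X=X[p["depth"].ravel()>0]
    m=(np.hypot(X[:,0]-.543,X[:,1]+.0645)<.03)&(X[:,2]>.073)&(X[:,2]<.09); P=X[m]
    if len(P)>5:
        cc,rr=cv2.minEnclosingCircle(P[:,:2].astype(np.float32)); print(c,len(P),P.mean(0).round(4),np.round(cc,4),rr)
    print([(np.round(m["uv"],1),round(m["score"],2),px(p,m["uv"])) for m in imaging.mark_of("plunger_dish",p)[:2]])
E
```

```text
2.5 [-0.255 -0.091  1.856 -0.     1.376  0.875] [ 0.54256673 -0.06482218  0.17160861] [ 0.37592422 -0.19778178 -0.54032522]
wrist 2819 [ 0.5424 -0.0637  0.0809] [ 0.542  -0.0639] 0.022608088329434395
[(array([259.7, 189.2]), 0.79, array([ 0.54322917, -0.06507936,  0.08003803]))]
scene 138 [ 0.5434 -0.0648  0.081 ] [ 0.5421 -0.0643] 0.02418973483145237
[(array([246.4, 194.2]), 0.41, array([ 0.53667954, -0.05046394,  0.08065558]))]
top 24 [ 0.5291 -0.0638  0.0808] [ 0.5325 -0.0631] 0.018419720232486725
[(array([259.5, 203.8]), 0.61, array([ 0.50933136, -0.0721044 ,  0.3757793 ]))]
```

View pics/wrist1.png

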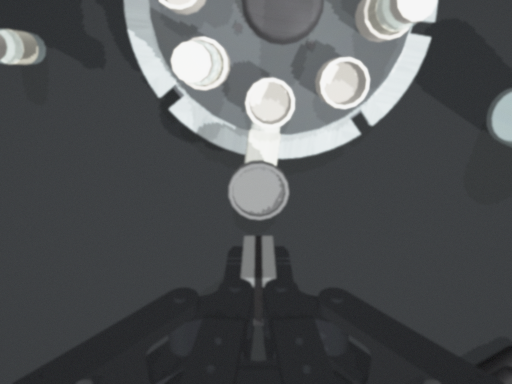

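```bash
python3 - <<'E'
from h import *
from scipy.optimize import least_squares
for c in ["wrist1","scene0","top0"]:
    p=dict(np.load(c+".npz")); X=cloud(p).reshape(-1,3); X=X[p["depth"].ravel()>0]
    r0=np.hypot(X[:,0]-.672,X[:,1]+.025)
    P=X[(r0>.1)&(r0<.123)&(X[:,2]>.035)&(X[:,2]<.05)]
    # outer rim: max radius by angle bin
    a=np.arctan2(P[:,1]+.025,P[:,0]-.672); r=np.hypot(P[:,0]-.672,P[:,1]+.025)
    b=np.floor(np.degrees(a)/3); Q=np.array([P[b==k][np.argmax(r[b==k])] for k in np.unique(b)])
    f=lambda s:np.hypot(Q[:,0]-s[0],Q[:,1]-s[1])-.118
    s=least_squares(f,[.672,-.025],loss="soft_l1",f_scale=.001).x; print(c,len(Q),s.round(4),np.abs(f(s)).mean())
    P=X[(np.hypot(X[:,0]-.672,X[:,1]+.025)<.033)&(X[:,2]>.063)&(X[:,2]<.073)]; print(len(P), P[:,:2].min(0),P[:,:2].max(0))
for ax in [(.6728,-.0255),(.671,-.026)]:
  v=np.array([.542,-.0641])-ax; th=np.arctan2(v[1],v[0]); print(np.degrees(th)%360,np.linalg.norm(v))
  for d in (0,10,20,30,35,40,43,45,47): 
    print(d,(np.array(ax)+.134*np.array([np.cos(th-np.radians(d)),np.sin(th-np.radians(d))])).round(4))
E
```

```text
wrist1 59 [ 0.6698 -0.0232] 0.0007715420401626953
2272 [ 0.64288284 -0.04950149] [ 6.79284582e-01 -1.46688910e-04]
scene0 100 [ 0.6701 -0.0229] 0.00217278693674883
147 [ 0.64616273 -0.04921412] [ 0.69938782 -0.00245897]
top0 106 [ 0.6711 -0.0243] 0.002449840659391772
92 [ 0.64112621 -0.04912001] [6.98150584e-01 3.59589133e-04]
196.4417006750537 0.136376684224247
0 [ 0.5443 -0.0634]
10 [ 0.5396 -0.0405]
20 [ 0.5391 -0.0172]
30 [0.5425 0.0059]
35 [0.5458 0.0171]
40 [0.55   0.0281]
43 [0.5529 0.0344]
45 [0.5551 0.0386]
47 [0.5574 0.0426]
196.45444427299648 0.1345087729480869
0 [ 0.5425 -0.064 ]
10 [ 0.5378 -0.0411]
20 [ 0.5373 -0.0177]
30 [0.5407 0.0054]
35 [0.544  0.0166]
40 [0.5482 0.0275]
43 [0.5511 0.0339]
45 [0.5533 0.038 ]
47 [0.5556 0.0421]
```

Call:
step_arm(
  targets=[0, 0, 0.025, 0, 0, 0, 0.05, 0, 0, 0, 0.07, 0, 0, 0, 0.08, 0, 0, 0, 0.088, 0, 0, 0, 0.092, 0, 0, 0, 0.096, 0, 0, 0, 0.099, 0, 0, 0, 0.102, 0, 0, 0, 0.102, 0],
)

```text
t: 3.63
tool_pos: [0.5435, -0.066, 0.0715]
tool_rot: [-2.652, 1.684, -0.005]
contact_force: [-4.4, -0.9, 6.8]
opening: 0.0002
```

```bash
python3 - <<'E'
from h import *
o=monitor.get_obs();print(o['t'],o['tool_pos'],o['contact_force'])
p=imaging.get_image("wrist"); save(p,"wrist2")
o=monitor.get_obs();M=Ro.from_rotvec(o['tool_rot']).as_matrix();print(o['contact_force'],M.round(3))
ax=np.array([.6705,-.024]);v=o['tool_pos'][:2]-ax;th=np.arctan2(v[1],v[0]);r=np.linalg.norm(v);print(r,np.degrees(th)%360)
for d in list(range(0,46,4))+[38,41,43,45,47]:
    a=th-np.radians(d); P=np.r_[ax+r*np.array([np.cos(a),np.sin(a)]),o['tool_pos'][2]]
    print(d,(M.T@(P-o['tool_pos'])).round(4))
E
```

```text
3.6333 [ 0.54348169 -0.06597248  0.07150851] [-4.44580894 -0.86016403  6.84732336]
[-4.74097987 -1.56939965  5.99955693] [[ 0.425 -0.905  0.003]
 [-0.905 -0.425 -0.001]
 [ 0.002 -0.002 -1.   ]]
0.1337720164187362 198.29112268270467
0 [0. 0. 0.]
4 [-0.0092 -0.0014 -0.    ]
8 [-0.0183 -0.0035 -0.    ]
12 [-0.0273 -0.0062 -0.    ]
16 [-0.036  -0.0096 -0.0001]
20 [-0.0445 -0.0135 -0.0001]
24 [-0.0526 -0.018  -0.0001]
28 [-0.0605 -0.0231 -0.0001]
32 [-0.0679 -0.0287 -0.0001]
36 [-0.075  -0.0348 -0.0001]
40 [-0.0816 -0.0414 -0.0001]
44 [-0.0878 -0.0484 -0.0001]
38 [-0.0784 -0.038  -0.0001]
41 [-0.0832 -0.0431 -0.0001]
43 [-0.0863 -0.0466 -0.0001]
45 [-0.0892 -0.0502 -0.0001]
47 [-0.092  -0.054  -0.0001]
```

View pics/wrist2.png

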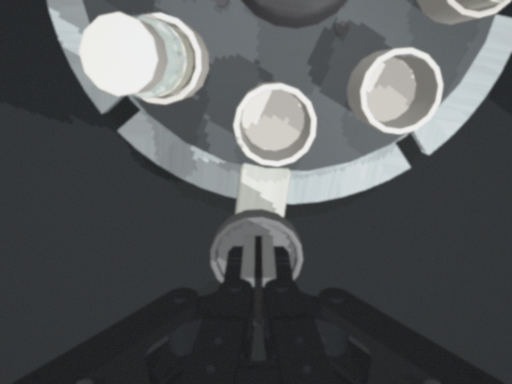

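Call:
step_arm(
  targets=[-0.001, 0.001, 0.002, 0, -0.001, 0.001, 0.004, 0, -0.001, 0.001, 0.005, 0, -0.001, 0.001, 0.005, 0],
)

```text
t: 4.02
tool_pos: [0.5435, -0.0661, 0.069]
tool_rot: [-2.652, 1.683, -0.009]
contact_force: [-4.4, -0.6, 8.1]
opening: 0.0
```

Call:
step_arm(
  targets=[-0.003, -0.0004, 0.004, 0, -0.0069, -0.001, 0.004, 0, -0.0115, -0.0019, 0.004, 0, -0.016, -0.003, 0.004, 0, -0.0206, -0.0041, 0.004, 0, -0.0273, -0.0062, 0.004, 0, -0.0338, -0.0087, 0.004, 0, -0.0403, -0.0115, 0.004, 0, -0.0465, -0.0146, 0.004, 0, -0.0526, -0.018, 0.004, 0, -0.0526, -0.018, 0.004, 0],
)

```text
t: 4.93
tool_pos: [0.5405, -0.0102, 0.0682]
tool_rot: [-2.649, 1.68, -0.019]
contact_force: [-0.7, 1.5, 7.8]
opening: 0.0002
```

```bash
python3 - <<'E'
from h import *
p=imaging.get_image("wrist"); save(p,"wrist3"); q=imaging.get_image("scene")
o=monitor.get_obs();M=Ro.from_rotvec(o['tool_rot']).as_matrix();print(o['t'],o['tool_pos'],o['contact_force'],M.round(3))
X=cloud(p).reshape(-1,3);X=X[p["depth"].ravel()>0]
# turntable angle from vial k=3 cap (z~.118)
for c,pp in (("w",p),("s",q)):
  X=cloud(pp).reshape(-1,3);X=X[pp["depth"].ravel()>0]
  r=np.hypot(X[:,0]-.6705,X[:,1]+.024)
  P=X[(X[:,2]>.142)&(X[:,2]<.156)&(r>.05)&(r<.09)]
  if len(P)>5: print(c,"tall",P.mean(0),len(P),np.degrees(np.arctan2(P[:,1].mean()+.024,P[:,0].mean()-.6705)))
  P=X[(X[:,2]>.06)&(X[:,2]<.08)&(r>.11)&(r<.16)]
  if len(P)>5: print(c,"dish",P.mean(0),len(P),np.degrees(np.arctan2(P[:,1].mean()+.024,P[:,0].mean()-.6705)))
ax=np.array([.6705,-.024]);v=o['tool_pos'][:2]-ax;th=np.arctan2(v[1],v[0]);r=np.linalg.norm(v);print(r,np.degrees(th)%360)
for a in range(180,144,-2):
    P=np.r_[ax+.134*np.array([np.cos(np.radians(a)),np.sin(np.radians(a))]),o['tool_pos'][2]]
    print(a,(M.T@(P-o['tool_pos'])).round(4))
E
```

```text
5.0333 [ 0.5404634  -0.01070334  0.06819341] [-0.80007128  0.80670454  7.39218212] [[ 0.426 -0.905  0.012]
 [-0.905 -0.426 -0.003]
 [ 0.008 -0.01  -1.   ]]
w dish [ 0.54605483 -0.00537539  0.0705248 ] 2910 171.48822382978548
s tall [0.72240741 0.0275621  0.14670677] 20 44.80878593093473
s dish [ 0.54603082 -0.01209845  0.07047282] 83 174.53807325699444
0.13071464356914447 174.16161321215984
180 [ 0.0103  0.0093 -0.    ]
178 [ 0.0061  0.0072 -0.    ]
176 [ 0.002  0.005 -0.   ]
174 [-0.002   0.0026 -0.    ]
172 [-0.006   0.0001 -0.    ]
170 [-0.0098 -0.0025 -0.0001]
168 [-0.0136 -0.0053 -0.0001]
166 [-0.0173 -0.0082 -0.0001]
164 [-0.0209 -0.0112 -0.0001]
162 [-0.0243 -0.0143 -0.0001]
160 [-0.0277 -0.0176 -0.    ]
158 [-0.0309 -0.021  -0.    ]
156 [-0.034  -0.0245 -0.    ]
154 [-0.037 -0.028 -0.   ]
152 [-0.0399 -0.0317 -0.    ]
150 [-0.0426 -0.0355  0.    ]
148 [-0.0452 -0.0394  0.    ]
146 [-0.0477 -0.0434  0.0001]
```

View pics/wrist3.png

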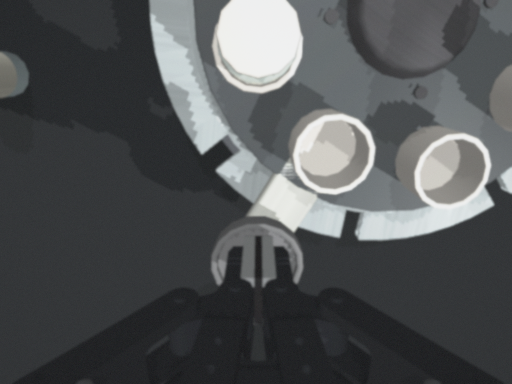

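Call:
step_arm(
  targets=[-0.003, 0.001, 0.003, 0, -0.006, 0.0001, 0.003, 0, -0.0098, -0.0025, 0.003, 0, -0.0136, -0.0053, 0.003, 0, -0.0173, -0.0082, 0.003, 0, -0.0209, -0.0112, 0.003, 0, -0.0243, -0.0143, 0.003, 0, -0.0277, -0.0176, 0.003, 0, -0.0277, -0.0176, 0.003, 0],
)

```text
t: 5.78
tool_pos: [0.548, 0.0223, 0.0687]
tool_rot: [-2.646, 1.678, -0.029]
contact_force: [0.4, 0.2, 8.0]
opening: -0.0
```

```bash
cat > m.py <<'E'
from h import *
import sys
p=imaging.get_image("wrist"); save(p,sys.argv[1]); q=imaging.get_image("scene")
o=monitor.get_obs();M=Ro.from_rotvec(o['tool_rot']).as_matrix();print(o['t'],o['tool_pos'],o['contact_force'])
ax=np.array([.6705,-.024])
for c,pp in (("w",p),("s",q)):
  X=cloud(pp).reshape(-1,3);X=X[pp["depth"].ravel()>0]
  r=np.hypot(X[:,0]-.6705,X[:,1]+.024)
  P=X[(X[:,2]>.142)&(X[:,2]<.156)&(r>.05)&(r<.09)]
  if len(P)>5: print(c,"tall",P.mean(0),len(P),np.degrees(np.arctan2(P[:,1].mean()+.024,P[:,0].mean()-.6705)))
  P=X[(X[:,2]>.06)&(X[:,2]<.09)&(r>.113)&(r<.157)&(X[:,0]<.6)]
  if len(P)>5:
    cc,rr=cv2.minEnclosingCircle(P[:,:2].astype(np.float32)); print(c,"dish",P.mean(0),len(P),np.degrees(np.arctan2(cc[1]+.024,cc[0]-.6705)),np.round(cc,4),rr)
v=o['tool_pos'][:2]-ax;th=np.arctan2(v[1],v[0]);print(np.linalg.norm(v),np.degrees(th)%360)
for a in range(166,144,-2):
    P=np.r_[ax+.134*np.array([np.cos(np.radians(a)),np.sin(np.radians(a))]),o['tool_pos'][2]]
    print(a,(M.T@(P-o['tool_pos'])).round(4))
E
python3 m.py wrist4
```

```text
5.8833 [0.54792042 0.02202058 0.06866297] [-0.21476163  1.53751293  8.11953175]
w tall [ 0.58169451 -0.02203143  0.15206639] 384 178.73011881789614
w dish [0.55380878 0.02688271 0.07389659] 3497 160.20442099739157 [0.5436 0.0217] 0.022452838718891144
s tall [ 0.68724671 -0.00865242  0.14815232] 6 42.503816661951234
s dish [0.55327603 0.02090462 0.07366977] 100 160.98119830462824 [0.5444 0.0195] 0.024029944092035294
0.1309337561852387 159.42214069083752
166 [ 0.0091  0.0125 -0.0001]
164 [ 0.0056  0.0095 -0.0001]
162 [ 0.0021  0.0064 -0.0001]
160 [-0.0013  0.0031 -0.0001]
158 [-0.0045 -0.0003 -0.    ]
156 [-0.0076 -0.0038 -0.    ]
154 [-0.0106 -0.0074  0.    ]
152 [-0.0135 -0.0111  0.    ]
150 [-0.0162 -0.0148  0.0001]
148 [-0.0188 -0.0187  0.0001]
146 [-0.0213 -0.0227  0.0001]
```

View pics/wrist4.png

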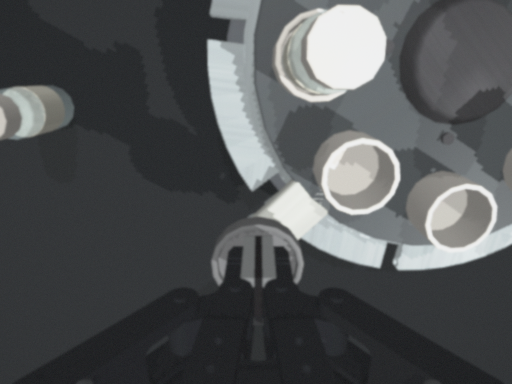

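Call:
step_arm(
  targets=[-0.001, 0.001, -0.001, 0, -0.001, 0.001, -0.0025, 0, -0.003, 0, -0.0025, 0, -0.0045, -0.001, -0.0025, 0, -0.006, -0.0025, -0.0025, 0, -0.0076, -0.0043, -0.0025, 0, -0.009, -0.0062, -0.0025, 0, -0.0106, -0.008, -0.0025, 0, -0.0106, -0.008, -0.0025, 0],
)

```text
t: 6.63
tool_pos: [0.5514, 0.0355, 0.0717]
tool_rot: [-2.645, 1.677, -0.031]
contact_force: [1.7, -1.0, 3.7]
opening: -0.0
```

```bash
python3 m.py wrist5
```

```text
6.7333 [0.55134741 0.03539482 0.07169848] [2.19463605e+00 3.88935482e-03 4.40983672e+00]
w tall [ 0.5839001  -0.00677132  0.15252917] 514 168.74816024912224
w dish [0.5586455  0.0354459  0.07592247] 3181 155.57500424048263 [0.5478 0.0317] 0.022464150562882423
s tall [ 0.71777144 -0.00489329  0.14679242] 23 22.008137422484904
s dish [0.55639817 0.03116292 0.07590978] 100 155.711162925082 [0.5489 0.0309] 0.022826196625828743
0.1331355914117765 153.5048016241243
166 [ 0.0198  0.0213 -0.0002]
164 [ 0.0162  0.0183 -0.0002]
162 [ 0.0127  0.0152 -0.0001]
160 [ 0.0094  0.0119 -0.0001]
158 [ 0.0062  0.0085 -0.0001]
156 [ 0.003   0.005  -0.0001]
154 [ 0.      0.0014 -0.    ]
152 [-0.0028 -0.0023  0.    ]
150 [-0.0056 -0.0061  0.    ]
148 [-0.0082 -0.0099  0.0001]
146 [-0.0106 -0.0139  0.0001]
```

View pics/wrist5.png

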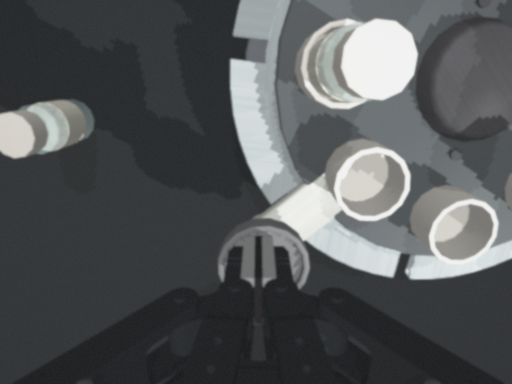

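Call:
step_arm(
  targets=[-0.0008, -0.001, 0, 0, -0.0016, -0.002, 0, 0, -0.0024, -0.003, 0, 0, -0.0032, -0.004, 0, 0, -0.004, -0.005, 0, 0, -0.0048, -0.006, 0, 0, -0.0048, -0.006, 0, 0],
)

```text
t: 7.32
tool_pos: [0.555, 0.0425, 0.0722]
tool_rot: [-2.645, 1.677, -0.031]
contact_force: [0.4, 0.3, 5.2]
opening: -0.0001
```

```bash
python3 m.py wrist6
```

```text
7.4167 [0.55497966 0.04245683 0.07216351] [ 0.61036712 -1.25017941  5.97468119]
w tall [0.58673334 0.00155445 0.15173467] 782 163.03477883236513
w dish [0.56205852 0.04241364 0.07618839] 3118 152.3173879102686 [0.5511 0.0386] 0.022491859272122383
s tall [ 0.71140024 -0.00447658  0.14716772] 38 25.51712263550557
s dish [0.56035448 0.03760696 0.07576766] 99 152.53517745722533 [0.5534 0.0368] 0.023145677521824837
0.1332721234225551 150.0889354124303
166 [ 0.0246  0.0276 -0.0002]
164 [ 0.021   0.0246 -0.0002]
162 [ 0.0176  0.0215 -0.0002]
160 [ 0.0142  0.0182 -0.0002]
158 [ 0.011   0.0148 -0.0002]
156 [ 0.0079  0.0113 -0.0001]
154 [ 0.0049  0.0077 -0.0001]
152 [ 0.002   0.004  -0.0001]
150 [-0.0007  0.0002 -0.    ]
148 [-0.0033 -0.0036  0.    ]
146 [-0.0058 -0.0076  0.0001]
```

View pics/wrist6.png

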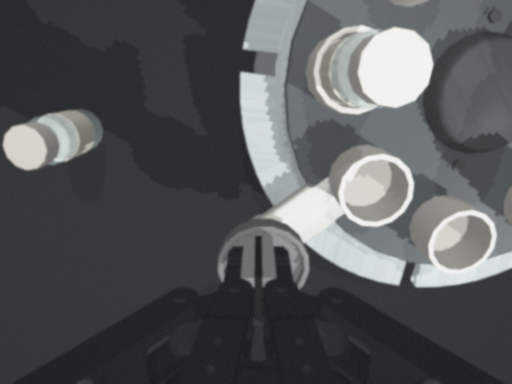

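Call:
step_arm(
  targets=[0, 0, -0.001, 0, 0, 0, -0.002, 0, 0, 0, -0.003, 0, 0, 0, -0.003, 0],
)

```text
t: 7.75
tool_pos: [0.555, 0.0425, 0.0754]
tool_rot: [-2.644, 1.677, -0.031]
contact_force: [0.8, -0.3, 5.0]
opening: 0.0002
```

Call:
step_arm(
  targets=[0, 0, -0.002, 0, 0, 0, -0.004, 0, 0, 0, -0.007, 0, 0, 0, -0.015, 0, 0, 0, -0.03, 0, 0, 0, -0.05, 0, 0, 0, -0.07, 0, 0, 0, -0.09, 0, 0, 0, -0.1, 0, 0, 0, -0.1, 0],
)

```text
t: 8.58
tool_pos: [0.5538, 0.0428, 0.1781]
tool_rot: [-2.643, 1.676, -0.037]
contact_force: [0.3, 0.3, 0.0]
opening: -0.0001
```

```bash
python3 m.py wrist7 | head -7; python3 - <<'E'
from h import *
p=imaging.get_image("scene"); save(p,"scene7"); X=cloud(p).reshape(-1,3);X=X[p["depth"].ravel()>0]
r=np.hypot(X[:,0]-.6705,X[:,1]+.024)
for n,lo,hi in(("tall",.125,.155),("head",.21,.24)):
    P=X[(X[:,2]>lo)&(X[:,2]<hi)&(r<.1)&(r>.04)]; print(n,len(P),P.mean(0),P[:,:2].min(0),P[:,:2].max(0))
a=cv2.imread("pics/scene7.png")[165:305,190:350]
cv2.imwrite("pics/crop7.png",cv2.resize(a,(640,560),interpolation=2))
E
```

```text
8.6833 [0.55214685 0.0428133  0.17461031] [ 0.3218234  -0.26317635  0.05398381]
w dish [0.55098511 0.03914231 0.08092658] 2625 152.32329628686358 [0.5505 0.0389] 0.022657381370663643
s tall [ 0.73918871 -0.00628363  0.14634374] 31 14.462667769487588
s dish [0.5509538  0.03882049 0.08048639] 139 152.19060088011688 [0.5507 0.0392] 0.023912761360406876
0.13590984038026224 150.5541901325485
166 [ 0.0261  0.0252 -0.0002]
164 [ 0.0226  0.0222 -0.0002]
tall 64 [ 0.74290084 -0.00538498  0.13938071] [ 0.72381821 -0.01502155] [0.75171579 0.00441184]
head 177 [ 7.42606450e-01 -2.26860197e-04  2.20520230e-01] [ 0.57976281 -0.01721044] [0.76587704 0.01505562]
```

View pics/wrist7.png

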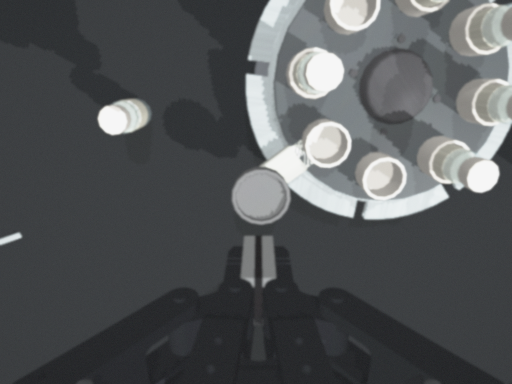

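View pics/crop7.png

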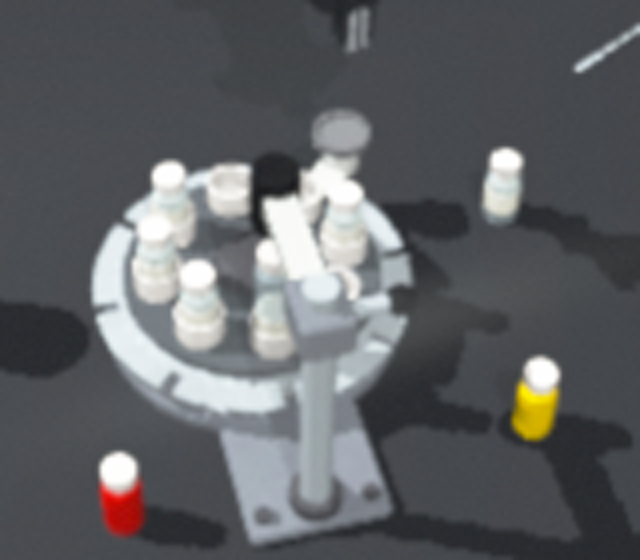

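```bash
python3 -c "
from station import ticket
print(ticket.finish_job())"
```

```text
the job is handed in; nothing more can be done
None
```

I indexed the carousel one station clockwise and handed the job in at about 8.8 s of the 45 s allowed. No verdict was reported.

With the closed fingers I pressed the dish down about 11 mm. I swept it round until it was within about 3.5° of the next station, easing off for the last third. I then nudged it to the notch, let the plunger rise with the finger, and lifted clear.

Last checks:
- **Plunger:** the dish face was back at its starting height (0.081 m), so I take it as fully up in the notch.
- **Carousel:** the dish angle went from about 197.3° to 152.3°, so the turn measured 45.0°.
- **Tall vial:** in the scene picture it stands under the read head. The visible part of its cap measures about 5 mm from the visible part of the head; both are partly hidden, so this is only a rough check.
- **Other vials:** the ones I could see stood upright in their sleeves.
- **Stray vial and look-alikes:** these looked undisturbed in the last scene crop. I did not re-measure the rest of the bench after the move, and the fingers made no contact beyond the dish that I could see.
- **Robot:** it ended clear of everything, with contact force near zero.

One reading I did not explain: while first pressing down, the force sensor showed about 4.4 N sideways. It went away once the carousel turned.

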